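Air the rinsed lint filters

TASK

Pull the airing cabinet's drawer well open, move the dry filter (orange grip) from it into the green tray, and lay every rinsed filter (blue grip) that is there in the open drawer. Then push the drawer fully shut and, only after that, raise the stiff vent lid on top until it stands at the same angle as the red pointer beside it, and leave it standing there. Do not move the pointer, and leave the bottle, the jar and the mug where they are.

Things in the scene. Friction and masses are not known exactly. Their poses are not given: they have to be found in the camera images.
- cab: white airing cabinet fixed to the counter, 180 mm deep (its x), 280 mm wide (its y), 120 mm high; its front faces its -x, towards the robot. Holds one drawer (front) and a vent lid (on top). Origin: centre of its underside.
- drawer (a joint): cabinet drawer: 0 shut, grows as it slides out along the cabinet's -x, 0.160 m fully out; needs about 2 N; starts 0 to 0.03. Inside 152 mm (x) by 240 mm (y), side and back walls 32 mm high; front panel's inner face 76 mm before the centre, its top 90 mm above the floor inside. Four filters fit at 55 mm pitch, lengthwise along x.
- drawer_in (a point): centre of the drawer's inner floor (moves with the drawer), 16 mm above the counter; its axes are the cabinet's, x pointing into the cabinet.
- drawer_handle (a point): middle of the drawer's steel bar handle, 12 mm thick, 100 mm long along the cabinet's y, 34 mm clear between bar and drawer front, posts at its ends; 88 mm above the counter. Can be pinched from above. Axes as the cabinet's.
- vent_lid (a joint): white louvred vent lid on the cabinet top, 140 mm (cabinet's x) x 150 mm, 10 mm thick, hinged along its left (+y) edge; its free edge and handle face the cabinet's -y. 0 closed (level), grows as it is raised, 1.5 upright. Stiff hinge: it stays at whatever angle it is left, needs about 5 N at the handle. Starts 0 to 0.1.
- lid_hinge (a point): middle of the lid's hinge axis, which runs along the cabinet's x, 126 mm above the counter; its axes turn with the lid: -y points from the hinge to the lid's free edge, z out of its upper face.
- lid_handle (a point): middle of the lid's steel bar handle, 12 mm thick, 90 mm long, parallel to the hinge; in the lid's frame 180 mm from the hinge along -y and 30 mm along z, so 30 mm beyond the free edge (posts at its ends, bar free elsewhere). Can be pinched from above at any lid angle: the bar turns between the fingers.
- pointer (a joint): red pointer arm, 170 mm long, 14 mm wide, at the far (+x) edge of the cabinet top, on the lid's own hinge axis, 14 mm beyond the lid's edge: angle above level, measured like the lid's, set anywhere from 0.55 to 1.05. It shows how far open the lid is to stand and is not to be moved.
- pointer_tip (a point): tip of the red pointer arm; its axes turn with the arm, -y along it from the hinge axis to the tip.
- dry: a lint filter: a flat white cassette 90 mm long (its x) x 45 mm wide (its y) x 20 mm thick with, standing on its top along the middle, an upright orange grip 56 mm long (along x), 12 mm thick (across y), reaching from 20 to 54 mm above the underside; 0.14 kg. Origin: centre of its underside, z up. The dry filter, at first lying in the drawer, its length along the drawer's x.
- tray: green open tray fixed to the counter, 160 mm (its x) x 120 mm (its y) outside, 30 mm high, walls and floor 5 mm; the place for the dry filter. Origin: centre of its underside.
- detergent: closed blue bottle, 72 mm across, 190 mm high, a bystander. Origin: centre of its underside.
- jar: glass jar with a yellow cap, 76 mm across, 110 mm high, a bystander. Origin: centre of its underside.
- mug: blue mug, 80 mm across, 90 mm high, a bystander. Origin: centre of its underside.
- wet1: a lint filter: a flat white cassette 90 mm long (its x) x 45 mm wide (its y) x 20 mm thick with, standing on its top along the middle, an upright blue grip 56 mm long (along x), 12 mm thick (across y), reaching from 20 to 54 mm above the underside; 0.14 kg. Origin: centre of its underside, z up. A rinsed filter, at first on the counter; two to four of the four are there.
- wet2: a lint filter: a flat white cassette 90 mm long (its x) x 45 mm wide (its y) x 20 mm thick with, standing on its top along the middle, an upright blue grip 56 mm long (along x), 12 mm thick (across y), reaching from 20 to 54 mm above the underside; 0.14 kg. Origin: centre of its underside, z up. A rinsed filter, at first on the counter; two to four of the four are there.
- wet3: a lint filter: a flat white cassette 90 mm long (its x) x 45 mm wide (its y) x 20 mm thick with, standing on its top along the middle, an upright blue grip 56 mm long (along x), 12 mm thick (across y), reaching from 20 to 54 mm above the underside; 0.14 kg. Origin: centre of its underside, z up. A rinsed filter, at first on the counter; two to four of the four are there.
- wet4: a lint filter: a flat white cassette 90 mm long (its x) x 45 mm wide (its y) x 20 mm thick with, standing on its top along the middle, an upright blue grip 56 mm long (along x), 12 mm thick (across y), reaching from 20 to 54 mm above the underside; 0.14 kg. Origin: centre of its underside, z up. A rinsed filter, at first on the counter; two to four of the four are there.

How it is judged:
By the outcome, as a careful person would: the job done as asked, in the order asked, and still so for the second after the job is handed in, with the robot touching nothing.
Of wet1, wet2, wet3, wet4 only 2 to 4 are there at a start; the rules pass over those that are not, and their reading is None.
At some moment in a run one of wet1, wet2, wet3, wet4, dry may be knocked a few centimetres aside while the robot is not near it.
Once in a run the grip may slacken for a moment while it holds something.
It also fails if it takes over 210 s, if anything falls off the work surface, if the arm or the gripper's body presses on something with over 40 N, if the wrist force passes 120 N, or if a joint passes its speed limit or range.

ROBOT

A 7-joint arm with a two-finger parallel gripper is mounted at the origin on the work surface. World frame = base frame: x ahead of the robot, y to its left, z up, the work surface at z = 0. Lengths are in m, angles in rad, forces in N, time in s.
With the tool pointing down it reaches from about 0.425 to 0.925 m from the base axis. Payload 6.8 kg.
Tool frame: the origin (TCP) lies between the finger pads; the fingertips stand r.tcp_to_tips ahead of it and the grasp point (between the pads) is the TCP (r.tcp_to_tips is the distance from the TCP to the fingertips, in m); z points along the fingers, y is the line along which they close (so a half turn about z gives the same grasp; the last joint's range is limited). The gripper opens to 85 mm and grips with 20 to 120 N. Pads are 22 mm wide; open, the fingers measure 114 mm over their backs; the gripper's body (76 mm by 85 mm) begins 54 mm behind the grasp point. The pads swing forward as they close: fully open they stand 13 mm farther back than shut.
Start: joints at [1.08, 0.477, 0.022, 1.555, -0.011, 1.109, -0.083], TCP at [0.252, -0.626, 0.25] pointing down, gripper open.
Joint ranges: [-2.96, 2.96], [-0.34, 2.1], [-1.41, 1.46], [0.24, 2.44], [-1.37, 4.51], [0.17, 1.92], [-2.96, 2.96]. Speed limits (rad/s): [2.39, 2.39, 3.14, 3.14, 3.14, 3.14, 3.14].

INTERFACE

Orientations are given as a rotation vector (axis times angle).
In Python, from bench import r gives the robot as it stands.
- The arm moves only by the tool servo_tool, never from a script. Its argument "commands" is a list of rows, each a list of 2 entries, a list of its own where there are three numbers: the shift along the tool's x, y, z normalised to -1 to 1, where 1 is 250 mm, then the turn, a rotation vector about the tool's x, y, z normalised to -1 to 1, where 1 is 90 degrees. In form: [[[dx, dy, dz], [ax, ay, az]], ...]. A call has 1 to 20 rows; each row is the pose to reach, as a shift and turn from the pose commanded when the call began, along the tool's axes at that moment; what a row does not reach only later rows make up. A row lasts 1/10 s, in which the tool goes at most 50 mm and 8.59 degrees, less where a joint would pass 70% of its speed; a pose out of reach is approached as far as the arm can. A call with a number of a shift or a turn outside -1 to 1 is refused whole. A call with a gripper value outside its range is refused whole. "claw" is the closure, from 0 (fully open) to 1 (shut), set as the call begins (left out, the last holds). The fingers move at their own pace and stop on an object; "squeeze" is the grip in N (left out, the last holds). Time passes only in rows, so rows that repeat a pose let the fingers close. It gives the time, the measured TCP pose, the force, the opening and the grip force at its end, in the units of the state.
- r.get_obs(): the state, without advancing time (a new reading comes with each control period).
- r.grab_frame(name): name is "scene" or "top" or "wrist"; returns (picture, depth): 384x512x3 uint8, red, green, blue; 384x512 float32, m along the optical axis (not along the pixel's ray), 0 where there is no reading.
- r.camera_model(name): a dict with "fx", "fy", "cx", "cy" (pixels), "extrinsics" (4x4, takes a point from camera to world coordinates); the wrist camera has in their place "hand_eye" (4x4, takes a point from camera to tool coordinates, whose origin is the TCP and whose axes are the flange's). Camera axes: x right, y down, z forward; pixel columns grow to the right and rows downward; lengths in m; the calibration is good to about 2 mm. A picture is of the moment at which its call begins: read the wrist's pose just before it. camera_model takes no time and is no camera call.
- r.hand_in(): hands the job in; it is judged then, once.
Trained networks look in the newest picture that a camera, given by its name, has taken for a name from the list of things; names that differ only in an ending like _2 or _b are one class to them, and where a whole thing is asked for, a point or a joint stands for the part that bears it (a point fixed in the world has none). Each returns a list of dicts, best first, with "confidence" (0 to 1); they miss things now and then, are a little off and sometimes report something else, mostly with a low value. They report only what shows in the picture. A call takes as long as a camera call.
- r.boxes_of(camera, target): "uv" ([column, row] in pixels, amid what is visible of it).
- r.mark_of(camera, target): "uv" ([column, row] in pixels: a listed point, or the origin of a listed thing).
The state is a dict: "clock": time; "joints": joint angles; "qvel": joint speeds; "tau": joint torques, N m; "tcp_pos": TCP position; "orientation": TCP orientation; "contact_force": force on the tool from outside, world axes, zero at the start; "moment": the same for the moment, N m; "grip_width": finger opening in m; "gripper_force": force on a finger pad.
Only numpy, scipy, OpenCV 4.12 (cv2) and the standard library are available. Lean on these libraries where they do the work, as an engineer would, in place of code of your own. Each camera call takes 0.05 s, during which the arm holds its last target. There are 200 camera calls.

## Working session

There is one attempt and no reset: what is moved stays moved. The work goes in short steps, Python scripts to look and compute and a tool call to move; the robot and the scene stay as the last step left them, time stands still between calls to the robot, and variables do not carry over. Pictures are saved under pics/ and viewed, at most 14 in all, crops included, and the job is handed in when it is done.

Besides the shell and the picture viewer there is one more tool, called after ">>>" as name(argument=value, ...), one argument or row to a line, values as JSON. servo_tool: Moves the arm, as the interface text tells. Scaled input: -1 to 1 covers 250 mm each way for a shift and 90 degrees each way for a turn. Its arguments: {"type":"object","properties":{"commands":{"type":"array"},"claw":{"type":"number"},"squeeze":{"type":"number"}},"required":["commands"]}

```bash
mkdir -p pics; ls
python3 - <<'E'
from bench import r
import cv2,numpy as np
ims=[]
for c in ("scene","top"):
    p,d=r.grab_frame(c); cv2.imwrite(f"pics/{c}0.png",p[:,:,::-1]); np.save(f"{c}_d.npy",d)
    m=r.camera_model(c); print(c,m["fx"],m["cx"],m["cy"],np.round(m["extrinsics"],3).tolist())
    for t in ("drawer_handle","lid_handle","lid_hinge","pointer_tip","dry","tray","wet1","cab","drawer_in","detergent","jar","mug"):
        print(t,[(np.round(x["uv"]).tolist(),round(x["confidence"],2)) for x in r.mark_of(c,t)][:6])
print(r.get_obs(), r.tcp_to_tips, np.round(r.camera_model("wrist")["hand_eye"],3).tolist())
E
```

```text
pics
scene 445.021142205125 261.7177069738606 181.93960995739286 [[0.871, 0.331, -0.363, 1.066], [0.491, -0.613, 0.619, -0.813], [-0.017, -0.717, -0.697, 1.035], [0.0, 0.0, 0.0, 1.0]]
drawer_handle [([256.0, 179.0], 0.97)]
lid_handle [([292.0, 194.0], 0.7)]
lid_hinge [([320.0, 164.0], 0.67)]
pointer_tip [([339.0, 159.0], 0.43)]
dry []
tray [([302.0, 144.0], 0.97)]
wet1 [([135.0, 253.0], 0.71), ([248.0, 130.0], 0.71), ([191.0, 293.0], 0.68)]
cab []
drawer_in [([258.0, 181.0], 0.4)]
detergent [([246.0, 298.0], 0.85)]
jar [([325.0, 115.0], 0.79)]
mug [([134.0, 337.0], 0.97)]
top 437.85080828445024 259.12974776271636 188.6959343309056 [[-0.019, -0.985, 0.171, 0.326], [-1.0, 0.018, -0.006, -0.004], [0.003, -0.171, -0.985, 1.524], [0.0, 0.0, 0.0, 1.0]]
drawer_handle [([248.0, 192.0], 0.97)]
lid_handle [([266.0, 144.0], 0.9)]
lid_hinge [([213.0, 148.0], 0.78)]
pointer_tip [([247.0, 160.0], 0.64), ([239.0, 107.0], 0.6)]
dry [([232.0, 164.0], 0.48)]
tray [([158.0, 199.0], 0.64)]
wet1 [([159.0, 254.0], 0.86), ([358.0, 192.0], 0.8), ([351.0, 254.0], 0.59)]
cab [([244.0, 154.0], 0.66)]
drawer_in
[... 260 characters left out ...]
-0.08305428]), 'qvel': array([ 0.0004066 , -0.00028971, -0.00204052, -0.00059572,  0.000798  ,
       -0.0007004 , -0.00180028]), 'tau': array([-1.40753469e-03, -5.96331096e+01,  1.60546347e+00, -2.81538785e+01,
        1.23678212e-02,  1.69989373e-03, -2.69491915e-05]), 'tcp_pos': array([ 0.25214005, -0.6261675 ,  0.25031785]), 'orientation': array([3.08418778e+00, 5.97646900e-01, 6.75929638e-05]), 'contact_force': array([ 0.05833168,  0.9770662 , -0.0128458 ]), 'moment': array([-0.07386116,  0.02463016,  0.03198025]), 'gripper_force': 0.0, 'grip_width': 0.08556020782655632} 0.019 [[0.0, -0.966, -0.26, 0.066], [1.0, -0.0, 0.001, -0.001], [-0.001, -0.26, 0.966, -0.123], [0.0, 0.0, 0.0, 1.0]]
```

View pictures.

Run:
```python
import cv2
a=cv2.imread("pics/top0.png")[80:320,60:460]; cv2.imwrite("pics/t0.png",cv2.resize(a,(800,480),interpolation=cv2.INTER_CUBIC))
a=cv2.imread("pics/scene0.png"); cv2.imwrite("pics/s0.png",cv2.resize(a,(800,600),interpolation=cv2.INTER_CUBIC))
```

```text
(no output)
```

View pics/t0.png

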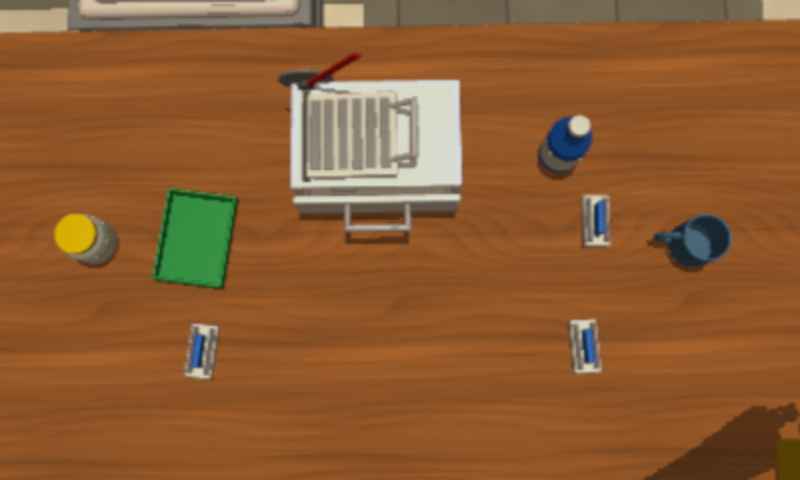

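View pics/s0.png

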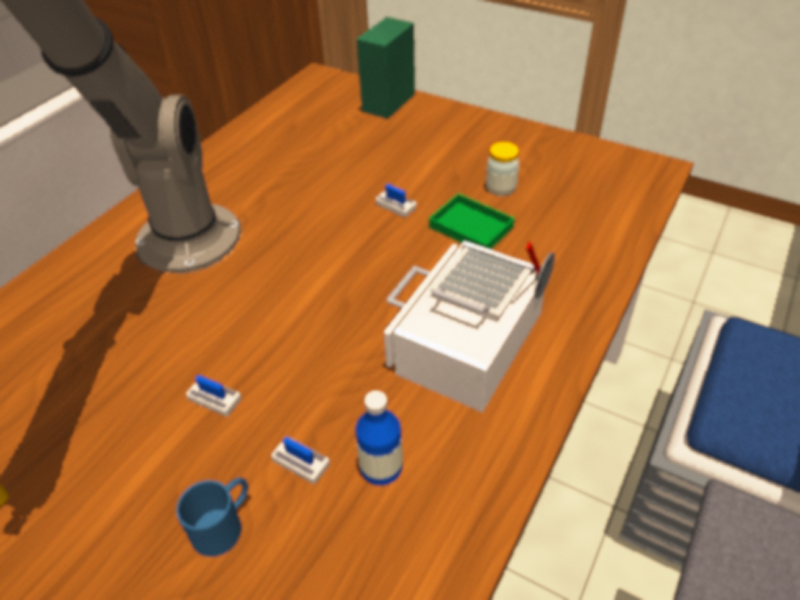

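```bash
cat > h.py <<'E'
from bench import r
import numpy as np, cv2
from scipy.spatial.transform import Rotation as R
def T_cam(c,obs=None):
    m=r.camera_model(c)
    if c!="wrist": return m,np.array(m["extrinsics"])
    o=obs or r.get_obs(); T=np.eye(4); T[:3,:3]=R.from_rotvec(o["orientation"]).as_matrix(); T[:3,3]=o["tcp_pos"]
    return m,T@np.array(m["hand_eye"])
def cloud(c,save=None):
    m,T=T_cam(c); p,d=r.grab_frame(c)
    v,u=np.mgrid[:384,:512]; P=np.stack([(u-m["cx"])/m["fx"]*d,(v-m["cy"])/m["fy"]*d,d],-1)@T[:3,:3].T+T[:3,3]
    P[d<=0]=np.nan
    if save: cv2.imwrite(f"pics/{save}.png",p[:,:,::-1])
    return p,P
def ray(c,uv,z):
    m,T=T_cam(c); w=T[:3,:3]@[(uv[0]-m["cx"])/m["fx"],(uv[1]-m["cy"])/m["fy"],1]
    return T[:3,3]+w*(z-T[2,3])/w[2]
def hsv(p): return cv2.cvtColor(p,cv2.COLOR_RGB2HSV)
def rect(pts):
    (c,s,a)=cv2.minAreaRect((pts[:,:2]*1000).astype(np.float32)); 
    if s[0]<s[1]: s=s[::-1]; a+=90
    return np.round(c,1).tolist(),np.round(s,1).tolist(),round((a+90)%180-90,1)  # long-axis angle
def blobs(p,P,lo,hi,zlo,zhi,amin=15):
    m=cv2.inRange(hsv(p),np.array(lo),np.array(hi))>0; m&=(P[...,2]>zlo)&(P[...,2]<zhi)
    n,l,s,c=cv2.connectedComponentsWithStats(m.astype(np.uint8)); out=[]
    for i in range(1,n):
        if s[i,4]>=amin: q=P[l==i]; out.append((np.round(c[i]).tolist(),int(s[i,4]),rect(q),np.round(np.nanmedian(q,0),3).tolist()))
    return out
BLUE=((105,120,40),(125,255,255)); RED=((0,150,60),(6,255,255)); ORANGE=((7,150,100),(20,255,255)); GREEN=((50,120,40),(75,255,255))
def tool(dxyz,yaw=0,rv=None):
    """world shift (m) -> servo units along current tool axes"""
    M=R.from_rotvec(r.get_obs()["orientation"]).as_matrix(); return np.round(M.T@np.array(dxyz)/.25,4).tolist()
E
python3 - <<'E'
from h import *
for c in ("top","scene"):
    p,P=cloud(c); print(c)
    print("blue"); [print(b) for b in blobs(p,P,*BLUE,.02,.3)]
    print("red"); [print(b) for b in blobs(p,P,*RED,.1,.4,4)]
    print("green"); [print(b) for b in blobs(p,P,*GREEN,-.01,.06)]
    m=(P[...,2]>.112)&(P[...,2]<.15)&(P[...,0]>.5)&(abs(P[...,1])<.25)
    n,l,s,_=cv2.connectedComponentsWithStats(m.astype(np.uint8)); i=1+s[1:,4].argmax(); print("cabtop",rect(P[l==i]),s[i,4])
    for t,z in (("drawer_handle",.088),("lid_hinge",.126),("tray",0),("wet1",0),("lid_handle",.156)):
        print(t,[np.round(ray(c,b["uv"],z),3).tolist() for b in r.mark_of(c,t)])
    if c=="top":
      for t in ("detergent","jar","mug"): print(t,[np.round(ray(c,b["uv"],0),3).tolist() for b in r.mark_of(c,t)][:1])
E
```

```text
top
blue
([343.0, 151.0], 265, ([694.7, -292.4], [65.6, 52.0], 45.7), [0.687, -0.286, 0.131])
([360.0, 189.0], 65, ([576.4, -356.6], [51.3, 10.7], 1.5), [0.575, -0.356, 0.053])
([354.0, 253.0], 67, ([360.3, -326.0], [49.8, 10.3], 2.7), [0.359, -0.324, 0.053])
([158.0, 255.0], 61, ([365.8, 326.1], [49.7, 12.6], -7.8), [0.364, 0.325, 0.054])
red
([226.0, 114.0], 86, ([797.8, 89.6], [90.5, 13.1], 89.6), [0.793, 0.091, 0.206])
green
([157.0, 199.0], 1598, ([558.3, 339.5], [157.8, 121.2], -8.4), [0.56, 0.344, 0.007])
cabtop ([714.7, 31.7], [299.0, 184.8], 89.6) 4375
drawer_handle [[0.565, 0.011, 0.088]]
lid_hinge [[0.711, 0.148, 0.126]]
tray [[0.56, 0.356, 0.0]]
wet1 [[0.372, 0.326, 0.0], [0.716, 0.025, 0.0], [0.576, -0.365, 0.0], [0.365, -0.331, 0.0]]
lid_handle [[0.714, -0.033, 0.156]]
detergent [[0.7, -0.302, 0.0]]
jar [[0.556, 0.521, 0.0]]
mug [[0.528, -0.52, 0.0]]
scene
blue
([253.0, 124.0], 79, ([367.9, 321.4], [53.7, 10.7], -7.3), [0.369, 0.321, 0.045])
([134.0, 247.0], 120, ([363.5, -329.0], [53.2, 9.8], 2.8), [0.366, -0.331, 0.048])
([242.0, 277.0], 611, ([710.6, -311.7], [65.7, 46.6], 37.9), [0.716, -0.317, 0.13])
([191.0, 288.0], 135, ([581.8, -360.9], [51.6, 10.5], -0.7), [0.584, -0.363, 0.051])
red
([341.0, 164.0], 51, ([797.4, 81.0], [82.0, 3.8], 88.3), [0.798, 0.074, 0.223])
green
([248.0, 64.0], 257, ([111.4, 723.4], [151.5, 80.5], 89.5), [0.141, 0.668, 0.039])
([301.0, 142.0], 1042, ([559.9, 338.0], [161.8, 127.5], -8.6), [0.556, 0.349, 0.009])
cabtop ([715.7, 31.0], [304.0, 187.3], -89.9) 4370
drawer_handle [[0.552, 0.028, 0.088], [0.61, 0.241, 0.088]]
lid_hinge [[0.702, 0.14, 0.126]]
tray [[0.548, 0.36, 0.0], [0.509, 0.112, 0.0]]
wet1 [[0.581, -0.358, 0.0], [0.358, -0.332, 0.0], [0.369, 0.342, 0.0]]
lid_handle [[0.709, -0.042, 0.156]]
```

>>> servo_tool(
  commands=[
    [[0.96, -0.9, -0.4], [0, 0, -0.757]],
    [[0.96, -0.9, -0.4], [0, 0, -0.757]],
    [[0.96, -0.9, -0.4], [0, 0, -0.757]],
    [[0.96, -0.9, -0.4], [0, 0, -0.757]],
    [[0.96, -0.9, -0.4], [0, 0, -0.757]],
    [[0.96, -0.9, -0.4], [0, 0, -0.757]],
    [[0.96, -0.9, -0.4], [0, 0, -0.757]],
    [[0.96, -0.9, -0.4], [0, 0, -0.757]],
    [[0.96, -0.9, -0.4], [0, 0, -0.757]],
    [[0.96, -0.9, -0.4], [0, 0, -0.757]],
  ],
)

```text
clock: 3.05
tcp_pos: [0.3901, -0.3286, 0.3502]
orientation: [-2.226, -2.217, 0.001]
contact_force: [0.4, -0.2, 0.2]
grip_width: 0.0851
gripper_force: 0.0
```

Run:
```python
from h import *
o=r.get_obs(); print(np.round(o["joints"],2),o["tcp_pos"],np.round(R.from_rotvec(o["orientation"]).as_matrix(),3).tolist(), tool(np.array([.56,.015,.35])-o["tcp_pos"]))
```

```text
[ 0.86  0.14 -0.31  1.8   0.05  1.22  0.53] [ 0.39005627 -0.32855122  0.35015153] [[0.004, 1.0, -0.0], [1.0, -0.004, -0.0], [-0.0, -0.0, -1.0]] [1.377, 0.6741, -0.0]
```

>>> servo_tool(
  commands=[
    [[1, 0.67, 0], [0, 0, 0]],
    [[1, 0.67, 0], [0, 0, 0]],
    [[1, 0.67, 0], [0, 0, 0]],
    [[1, 0.67, 0], [0, 0, 0]],
    [[1, 0.67, 0], [0, 0, 0]],
    [[1, 0.67, 0], [0, 0, 0]],
    [[1, 0.67, 0], [0, 0, 0]],
  ],
)

```text
clock: 3.75
tcp_pos: [0.5603, -0.0712, 0.3497]
orientation: [-2.213, -2.226, -0.005]
contact_force: [0.1, 0.6, 0.2]
grip_width: 0.0854
gripper_force: 0.0
```

```bash
cat > pv.py <<'E'
from h import *
import sys
p,P=cloud("wrist",sys.argv[1]); o=r.get_obs(); print(np.round(o["tcp_pos"],4),np.round(o["joints"],2))
for t,z in (("drawer_handle",.088),("lid_handle",.156),("lid_hinge",.126)):
    print(t,[(np.round(ray("wrist",b["uv"],z),4).tolist(),round(b["confidence"],2)) for b in r.mark_of("wrist",t)][:2])
def bx(n,x0,x1,y0,y1,z0,z1):
    m=(P[...,0]>x0)&(P[...,0]<x1)&(P[...,1]>y0)&(P[...,1]<y1)&(P[...,2]>z0)&(P[...,2]<z1); q=P[m]
    if len(q)>20: print(n,len(q),rect(q),np.round(np.median(q,0),4))
bx("bar",.38,.60,-.08,.12,.08,.098); bx("cabtop",.6,.9,-.2,.3,.114,.124); bx("lidbar",.62,.85,-.12,.06,.145,.2)
E
python3 pv.py w1
```

```text
[ 0.5591 -0.0749  0.3494] [ 0.45  0.26 -0.52  1.67  0.13  1.25 -0.09]
drawer_handle [([0.5606, 0.0211, 0.088], 0.74)]
lid_handle [([0.712, -0.0516, 0.156], 0.58)]
lid_hinge []
bar 1593 ([576.6, 19.9], [198.9, 45.8], 89.9) [0.564  0.0289 0.0923]
cabtop 14304 ([713.9, -3.1], [229.3, 183.6], 89.9) [ 0.7049 -0.0541  0.1198]
lidbar 1863 ([707.4, -15.0], [116.2, 59.8], 0.4) [ 0.7054 -0.0352  0.1731]
```

View pics/w1.png

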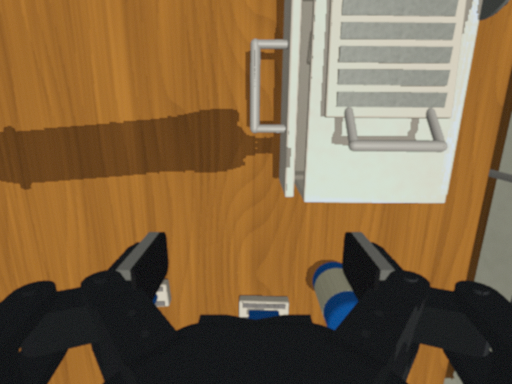

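>>> servo_tool(
  commands=[
    [[0.38, 0, 0], [0, 0, 0]],
    [[0.38, 0, 0.3], [0, 0, 0]],
    [[0.38, 0, 0.6], [0, 0, 0]],
    [[0.38, 0, 0.6], [0, 0, 0]],
    [[0.38, 0, 0.6], [0, 0, 0]],
    [[0.38, 0, 0.6], [0, 0, 0]],
    [[0.38, 0, 0.6], [0, 0, 0]],
    [[0.38, 0, 0.6], [0, 0, 0]],
  ],
  claw=0.65,
  squeeze=40,
)

```text
clock: 4.75
tcp_pos: [0.5596, 0.0165, 0.203]
orientation: [2.22, 2.218, 0.005]
contact_force: [-0.7, -0.1, -0.7]
grip_width: 0.0303
gripper_force: 0.0
```

```bash
python3 pv.py w2; python3 -c "
from h import *
print(r.get_obs()['grip_width'],tool(np.array([.56,.021,.088])-r.get_obs()['tcp_pos']))"
```

```text
[0.5594 0.0167 0.2028] [ 0.29  0.39 -0.54  1.86  0.24  0.96 -0.36]
drawer_handle [([0.558, 0.0269, 0.088], 0.61)]
lid_handle [([0.7204, -0.0476, 0.156], 0.86)]
lid_hinge [([0.7041, 0.1381, 0.126], 0.83)]
bar 3258 ([576.7, 43.8], [152.7, 46.2], 89.8) [0.5638 0.0415 0.0924]
cabtop 14126 ([681.6, 16.7], [287.2, 138.5], -77.0) [ 0.6402 -0.0038  0.1198]
lidbar 1852 ([688.1, -13.6], [80.2, 59.3], -0.4) [ 0.6911 -0.0333  0.17  ]
0.029943883341789792 [0.0157, 0.0049, 0.4544]
```

>>> servo_tool(
  commands=[
    [[0.02, 0, 0.2], [0, 0, 0]],
    [[0.02, 0, 0.35], [0, 0, 0]],
    [[0.02, 0, 0.455], [0, 0, 0]],
    [[0.02, 0, 0.455], [0, 0, 0]],
    [[0.02, 0, 0.455], [0, 0, 0]],
    [[0.02, 0, 0.455], [0, 0, 0]],
  ],
)

```text
clock: 5.55
tcp_pos: [0.5593, 0.0226, 0.0885]
orientation: [2.219, 2.221, 0.004]
contact_force: [0.7, -0.0, 0.3]
grip_width: 0.0299
gripper_force: 0.0
```

>>> servo_tool(
  commands=[
    [[0, 0, 0], [0, 0, 0]],
    [[0, 0, 0], [0, 0, 0]],
    [[0, 0, 0], [0, 0, 0]],
    [[0, 0, 0], [0, 0, 0]],
    [[0, 0, 0], [0, 0, 0]],
  ],
  claw=1,
)

```text
clock: 6.05
tcp_pos: [0.5592, 0.0224, 0.0884]
orientation: [2.219, 2.221, 0.003]
contact_force: [0.0, 0.1, 6.6]
grip_width: 0.0101
gripper_force: 39.1
```

>>> servo_tool(
  commands=[
    [[0, -0.08, 0], [0, 0, 0]],
    [[0, -0.16, 0], [0, 0, 0]],
    [[0, -0.24, 0], [0, 0, 0]],
    [[0, -0.32, 0], [0, 0, 0]],
    [[0, -0.4, 0], [0, 0, 0]],
    [[0, -0.47, 0], [0, 0, 0]],
    [[0, -0.52, 0], [0, 0, 0]],
    [[0, -0.54, 0], [0, 0, 0]],
    [[0, -0.54, 0], [0, 0, 0]],
    [[0, -0.54, 0], [0, 0, 0]],
  ],
)

```text
clock: 7.05
tcp_pos: [0.4243, 0.0228, 0.0883]
orientation: [2.218, 2.221, 0.004]
contact_force: [-1.9, 0.4, 11.8]
grip_width: 0.0105
gripper_force: 39.0
```

>>> servo_tool(
  commands=[
    [[0, 0, 0], [0, 0, 0]],
    [[0, 0, 0], [0, 0, 0]],
    [[0, 0, -0.15], [0, 0, 0]],
    [[0, 0, -0.35], [0, 0, 0]],
    [[0, 0.36, -0.9], [0, 0, 1]],
    [[0, 0.36, -0.9], [0, 0, 1]],
    [[0, 0.36, -0.9], [0, 0, 1]],
    [[0, 0.36, -0.9], [0, 0, 1]],
    [[0, 0.36, -0.9], [0, 0, 1]],
    [[0, 0.36, -0.9], [0, 0, 1]],
    [[0, 0.36, -0.9], [0, 0, 1]],
    [[0, 0.36, -0.9], [0, 0, 1]],
    [[0, 0.36, -0.9], [0, 0, 1]],
    [[0, 0.36, -0.9], [0, 0, 1]],
    [[0, 0.36, -0.9], [0, 0, 1]],
    [[0, 0.36, -0.9], [0, 0, 1]],
    [[0, 0.36, -0.9], [0, 0, 1]],
  ],
  claw=0.65,
)

```text
clock: 8.75
tcp_pos: [0.5127, 0.0223, 0.3115]
orientation: [3.141, 0.005, -0.0]
contact_force: [0.2, -0.8, -0.6]
grip_width: 0.0302
gripper_force: 0.0
```

```bash
cat > dr.py <<'E'
from h import *
import sys
p,P=cloud("wrist",sys.argv[1]); o=r.get_obs(); print(np.round(o["tcp_pos"],4),np.round(o["joints"],2),o["orientation"])
print("orange"); [print(b) for b in blobs(p,P,*ORANGE,.04,.09)]
print("blue"); [print(b) for b in blobs(p,P,*BLUE,.03,.09)]
for t,z in (("drawer_handle",.088),("drawer_in",.016),("dry",.016),("lid_handle",.156)):
    print(t,[(np.round(ray("wrist",b["uv"],z),4).tolist(),round(b["confidence"],2)) for b in r.mark_of("wrist",t)][:2])
E
python3 dr.py w3
```

```text
[0.5127 0.0223 0.3115] [ 0.19  0.18 -0.41  1.84  0.08  1.14 -1.81] [ 3.14155317e+00  4.69334948e-03 -3.07293716e-04]
orange
([209.0, 137.0], 456, ([545.7, 80.1], [53.5, 11.2], -4.5), [0.546, 0.079, 0.069])
blue
([51.0, 256.0], 471, ([365.3, 325.4], [54.3, 10.8], -8.0), [0.369, 0.322, 0.045])
([486.0, 260.0], 585, ([362.2, -324.9], [53.4, 12.6], 4.3), [0.365, -0.321, 0.046])
drawer_handle [([0.5526, 0.0236, 0.088], 0.25)]
drawer_in [([0.5477, 0.022, 0.016], 0.72)]
dry [([0.5467, 0.0846, 0.016], 0.86)]
lid_handle []
```

View pics/w3.png

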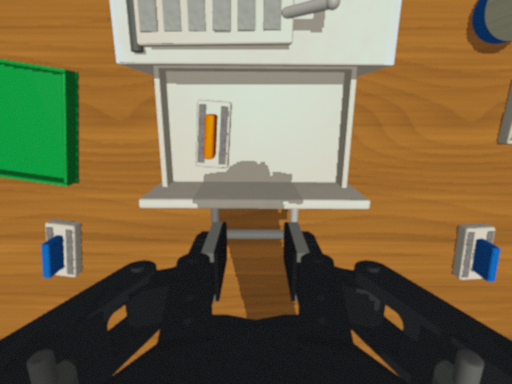

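>>> servo_tool(
  commands=[
    [[0.137, -0.231, 0.1], [0, 0, 0]],
    [[0.137, -0.231, 0.3], [0, 0, 0]],
    [[0.137, -0.231, 0.5], [0, 0, 0]],
    [[0.137, -0.231, 0.7], [0, 0, 0]],
    [[0.137, -0.231, 0.9], [0, 0, 0]],
    [[0.137, -0.231, 1], [0, 0, 0]],
    [[0.137, -0.231, 1], [0, 0, 0]],
    [[0.137, -0.231, 1], [0, 0, 0]],
    [[0.137, -0.231, 1], [0, 0, 0]],
  ],
  claw=0.5,
)

```text
clock: 9.9
tcp_pos: [0.5488, 0.0806, 0.0638]
orientation: [-3.141, -0.002, -0.006]
contact_force: [-0.8, 1.4, -0.2]
grip_width: 0.0426
gripper_force: 0.0
```

>>> servo_tool(
  commands=[
    [[0, 0, 0.012], [0, 0, 0]],
    [[0, 0, 0.012], [0, 0, 0]],
    [[0, 0, 0.012], [0, 0, 0]],
    [[0, 0, 0.012], [0, 0, 0]],
    [[0, 0, 0.012], [0, 0, 0]],
    [[0, 0, 0.012], [0, 0, 0]],
  ],
  claw=1,
  squeeze=60,
)

```text
clock: 10.5
tcp_pos: [0.548, 0.0802, 0.06]
orientation: [-3.142, -0.002, -0.004]
contact_force: [-0.8, -1.1, 6.6]
grip_width: 0.011
gripper_force: 59.6
```

>>> servo_tool(
  commands=[
    [[0, 0, -0.12], [0, 0, 0]],
    [[0, 0, -0.3], [0, 0, 0]],
    [[0, -0.15, -0.48], [0, 0, 0]],
    [[0.044, -1, -0.48], [0, 0, 0.093]],
    [[0.044, -1, -0.48], [0, 0, 0.093]],
    [[0.044, -1, -0.48], [0, 0, 0.093]],
    [[0.044, -1, -0.48], [0, 0, 0.093]],
    [[0.044, -1, -0.48], [0, 0, 0.093]],
    [[0.044, -1, -0.48], [0, 0, 0.093]],
    [[0.044, -1, -0.48], [0, 0, 0.093]],
    [[0.044, -1, -0.3], [0, 0, 0.093]],
    [[0.044, -1, -0.15], [0, 0, 0.093]],
    [[0.044, -1, 0], [0, 0, 0.093]],
    [[0.044, -1, 0], [0, 0, 0.093]],
  ],
)

```text
clock: 11.9
tcp_pos: [0.5552, 0.3246, 0.0533]
orientation: [3.125, -0.231, -0.012]
contact_force: [-1.0, -1.6, -0.9]
grip_width: 0.0109
gripper_force: 58.6
```

>>> servo_tool(
  commands=[
    [[0, -0.02, 0], [0, 0, 0]],
    [[0, -0.02, 0], [0, 0, 0]],
    [[0, -0.02, 0.02], [0, 0, 0]],
    [[0, -0.02, 0.02], [0, 0, 0]],
  ],
)

```text
clock: 12.3
tcp_pos: [0.559, 0.3352, 0.0545]
orientation: [-3.133, 0.228, -0.002]
contact_force: [-0.9, -1.0, -1.1]
grip_width: 0.0115
gripper_force: 58.7
```

>>> servo_tool(
  commands=[
    [[0, 0, 0.015], [0, 0, 0]],
    [[0, 0, 0.015], [0, 0, 0]],
    [[0, 0, 0.015], [0, 0, 0]],
  ],
)

```text
clock: 12.6
tcp_pos: [0.5584, 0.335, 0.0498]
orientation: [3.133, -0.227, -0.0]
contact_force: [0.1, 0.0, -0.9]
grip_width: 0.0111
gripper_force: 58.7
```

>>> servo_tool(
  commands=[
    [[0, 0, 0], [0, 0, 0]],
    [[0, 0, 0], [0, 0, 0]],
    [[0, 0, 0], [0, 0, 0]],
    [[0, 0, -0.1], [0, 0, 0]],
    [[0, 0, -0.25], [0, 0, 0]],
    [[0, 0, -0.4], [0, 0, 0]],
    [[-0.757, 0.16, -0.4], [0, 0, 0]],
    [[-0.757, 0.16, -0.4], [0, 0, 0]],
    [[-0.757, 0.16, -0.4], [0, 0, 0]],
    [[-0.757, 0.16, -0.4], [0, 0, 0]],
    [[-0.757, 0.16, -0.4], [0, 0, 0]],
    [[-0.757, 0.16, -0.4], [0, 0, 0]],
    [[-0.757, 0.16, -0.4], [0, 0, 0]],
  ],
  claw=0.45,
)

```text
clock: 13.9
tcp_pos: [0.3669, 0.3232, 0.1502]
orientation: [-3.132, 0.229, -0.002]
contact_force: [0.7, -0.6, 0.4]
grip_width: 0.0466
gripper_force: 0.0
```

```bash
cat > see.py <<'E'
from h import *
import sys
for c in sys.argv[1].split(","):
    p,P=cloud(c,sys.argv[2]+c if len(sys.argv)>2 else None); o=r.get_obs(); print(c,round(o["clock"],1),np.round(o["tcp_pos"],4))
    for n,k in (("orange",ORANGE),("blue",BLUE)):
        for b in blobs(p,P,*k,.02,.09):
            if b[2][1][0]<62: print(n,*b, "tool",tool(np.r_[np.array(b[2][0])/1000,o["tcp_pos"][2]]-o["tcp_pos"])[:2])
E
python3 see.py top,wrist,scene
```

```text
top 13.9 [0.367  0.3231 0.15  ]
orange [157.0, 198.0] 71 ([555.9, 339.1], [53.9, 21.6], -7.8) [0.555, 0.334, 0.058] tool [0.7381, -0.1739]
blue [360.0, 189.0] 65 ([576.0, -358.0], [51.0, 11.8], -1.7) [0.575, -0.356, 0.052] tool [1.2252, 2.5728]
blue [354.0, 253.0] 67 ([360.4, -326.1], [49.9, 11.3], 4.1) [0.359, -0.324, 0.052] tool [0.3534, 2.5727]
wrist 14.0 [0.3669 0.323  0.1499]
blue [251.0, 199.0] 737 ([365.6, 327.2], [54.1, 10.2], -8.3) [0.365, 0.327, 0.054] tool [-0.0076, -0.016]
scene 14.1 [0.3667 0.3229 0.1498]
orange [300.0, 136.0] 122 ([558.0, 332.4], [54.4, 17.5], -7.1) [0.559, 0.33, 0.049] tool [0.7515, -0.1494]
blue [253.0, 124.0] 84 ([366.6, 320.2], [53.0, 13.0], -2.5) [0.367, 0.322, 0.041] tool [0.0012, 0.0108]
blue [134.0, 247.0] 120 ([364.9, -329.7], [51.5, 10.4], 7.0) [0.367, -0.332, 0.048] tool [0.3746, 2.5835]
blue [191.0, 288.0] 134 ([580.5, -360.3], [52.1, 10.8], -2.5) [0.583, -0.363, 0.05] tool [1.2456, 2.5785]
```

>>> servo_tool(
  commands=[
    [[0, -0.006, 0.15], [0, 0, 0]],
    [[0, -0.006, 0.3], [0, 0, 0]],
    [[0, -0.006, 0.42], [0, 0, 0]],
    [[0, -0.006, 0.42], [0, 0, 0]],
    [[0, -0.006, 0.42], [0, 0, 0]],
    [[0, -0.006, 0.42], [0, 0, 0]],
  ],
)

```text
clock: 14.65
tcp_pos: [0.3667, 0.3252, 0.0462]
orientation: [-3.131, 0.228, -0.002]
contact_force: [-0.0, 0.7, 0.0]
grip_width: 0.0468
gripper_force: 0.0
```

>>> servo_tool(
  commands=[
    [[0, 0, 0], [0, 0, 0]],
    [[0, 0, 0], [0, 0, 0]],
    [[0, 0, 0], [0, 0, 0]],
    [[0, 0, 0], [0, 0, 0]],
    [[0, 0, 0], [0, 0, 0]],
    [[0, 0, -0.2], [0, 0, 0]],
    [[0, 0, -0.4], [0, 0, 0]],
    [[0, 0, -0.6], [0, 0, 0]],
    [[0, 0, -0.6], [0, 0, 0]],
    [[0, 0, -0.6], [0, 0, 0]],
  ],
  claw=1,
)

```text
clock: 15.65
tcp_pos: [0.3661, 0.3244, 0.1959]
orientation: [-3.132, 0.228, -0.004]
contact_force: [0.1, -1.0, -2.1]
grip_width: 0.0111
gripper_force: 59.5
```

>>> servo_tool(
  commands=[
    [[0.872, 0.832, 0], [0, 0, -0.091]],
    [[0.872, 0.832, 0], [0, 0, -0.091]],
    [[0.872, 0.832, 0], [0, 0, -0.091]],
    [[0.872, 0.832, 0], [0, 0, -0.091]],
    [[0.872, 0.832, 0], [0, 0, -0.091]],
    [[0.872, 0.832, 0], [0, 0, -0.091]],
    [[0.872, 0.832, 0], [0, 0, -0.091]],
    [[0.872, 0.832, 0], [0, 0, -0.091]],
    [[0.872, 0.832, 0], [0, 0, -0.091]],
    [[0.872, 0.832, 0.15], [0, 0, -0.091]],
    [[0.872, 0.832, 0.3], [0, 0, -0.091]],
    [[0.872, 0.832, 0.42], [0, 0, -0.091]],
    [[0.872, 0.832, 0.42], [0, 0, -0.091]],
    [[0.872, 0.832, 0.42], [0, 0, -0.091]],
  ],
)

```text
clock: 17.05
tcp_pos: [0.5505, 0.0887, 0.09]
orientation: [-3.141, -0.001, 0.002]
contact_force: [-0.3, 0.9, -0.6]
grip_width: 0.0107
gripper_force: 59.3
```

Good; lower 27 mm, release, rise.

>>> servo_tool(
  commands=[
    [[0.006, 0, 0.06], [0, 0, 0]],
    [[0.006, 0, 0.104], [0, 0, 0]],
    [[0.006, 0, 0.104], [0, 0, 0]],
    [[0.006, 0, 0.104], [0, 0, 0]],
  ],
)

```text
clock: 17.45
tcp_pos: [0.5527, 0.087, 0.0638]
orientation: [3.141, -0.003, -0.0]
contact_force: [-0.4, -0.7, -0.3]
grip_width: 0.0107
gripper_force: 59.4
```

>>> servo_tool(
  commands=[
    [[0, 0, 0], [0, 0, 0]],
    [[0, 0, 0], [0, 0, 0]],
    [[0, 0, 0], [0, 0, 0]],
    [[0, 0, -0.15], [0, 0, 0]],
    [[0, 0, -0.35], [0, 0, 0]],
    [[-0.1, 0.1, -0.55], [0, 0, 0]],
    [[-0.3, 0.3, -0.7], [0, 0, 0]],
    [[-0.5, 0.5, -0.7], [0, 0, 0]],
    [[-0.7, 0.7, -0.7], [0, 0, 0]],
    [[-0.75, 0.9, -0.7], [0, 0, 0]],
    [[-0.75, 1, -0.7], [0, 0, 0]],
    [[-0.75, 1, -0.7], [0, 0, 0]],
    [[-0.75, 1, -0.7], [0, 0, 0]],
  ],
  claw=0.55,
)

```text
clock: 18.75
tcp_pos: [0.3619, -0.1675, 0.2393]
orientation: [3.14, -0.018, -0.0]
contact_force: [0.3, 0.3, 0.3]
grip_width: 0.0384
gripper_force: 0.0
```

```bash
python3 see.py top,wrist
```

```text
top 18.8 [ 0.3635 -0.1649  0.2392]
orange [157.0, 198.0] 71 ([556.8, 339.4], [53.6, 23.1], -5.9) [0.555, 0.335, 0.058] tool [0.7563, -2.0236]
blue [360.0, 189.0] 64 ([576.7, -356.3], [52.2, 12.3], 0.8) [0.574, -0.355, 0.053] tool [0.859, 0.7585]
blue [230.0, 198.0] 43 ([547.8, 85.7], [49.7, 7.4], -0.7) [0.548, 0.086, 0.071] tool [0.7287, -1.0085]
wrist 18.9 [ 0.3646 -0.1632  0.2392]
blue [2.0, 8.0] 74 ([528.9, 81.9], [13.7, 3.6], -9.0) [0.528, 0.082, 0.04] tool [0.6526, -0.9836]
blue [396.0, 170.0] 765 ([361.4, -325.5], [54.1, 12.1], 3.3) [0.363, -0.321, 0.046] tool [-0.0095, 0.6492]
```

>>> servo_tool(
  commands=[
    [[-0.01, 0.648, 0.1], [0, 0, -0.035]],
    [[-0.01, 0.648, 0.2], [0, 0, -0.035]],
    [[-0.01, 0.648, 0.35], [0, 0, -0.035]],
    [[-0.01, 0.648, 0.35], [0, 0, -0.035]],
    [[-0.01, 0.648, 0.5], [0, 0, -0.035]],
    [[-0.01, 0.648, 0.65], [0, 0, -0.035]],
    [[-0.01, 0.648, 0.775], [0, 0, -0.035]],
    [[-0.01, 0.648, 0.775], [0, 0, -0.035]],
    [[-0.01, 0.648, 0.775], [0, 0, -0.035]],
    [[-0.01, 0.648, 0.775], [0, 0, -0.035]],
  ],
)

```text
clock: 19.85
tcp_pos: [0.3636, -0.3248, 0.0466]
orientation: [3.139, 0.085, 0.004]
contact_force: [0.6, -0.1, 0.1]
grip_width: 0.0386
gripper_force: 0.0
```

>>> servo_tool(
  commands=[
    [[0, 0, 0], [0, 0, 0]],
    [[0, 0, 0], [0, 0, 0]],
    [[0, 0, 0], [0, 0, 0]],
    [[0, 0, 0], [0, 0, 0]],
    [[0, 0, 0], [0, 0, 0]],
    [[0, 0, -0.2], [0, 0, 0]],
    [[0, 0, -0.4], [0, 0, 0]],
    [[0, 0, -0.6], [0, 0, 0]],
    [[0, 0, -0.6], [0, 0, 0]],
    [[0, 0, -0.6], [0, 0, 0]],
  ],
  claw=1,
)

```text
clock: 20.85
tcp_pos: [0.3623, -0.3249, 0.1963]
orientation: [3.139, 0.083, 0.004]
contact_force: [0.2, -0.0, -3.2]
grip_width: 0.011
gripper_force: 59.4
```

>>> servo_tool(
  commands=[
    [[0.785, -0.46, 0], [0, 0, 0.035]],
    [[0.785, -0.46, 0], [0, 0, 0.035]],
    [[0.785, -0.46, 0], [0, 0, 0.035]],
    [[0.785, -0.46, 0], [0, 0, 0.035]],
    [[0.785, -0.46, 0], [0, 0, 0.035]],
    [[0.785, -0.46, 0], [0, 0, 0.035]],
  ],
)

```text
clock: 21.45
tcp_pos: [0.5544, -0.1943, 0.1926]
orientation: [-3.138, -0.008, 0.002]
contact_force: [-0.8, 0.6, -2.3]
grip_width: 0.0111
gripper_force: 59.3
```

>>> servo_tool(
  commands=[
    [[0, -0.628, 0], [0, 0, 0]],
    [[0, -0.628, 0], [0, 0, 0]],
    [[0, -0.628, 0], [0, 0, 0]],
    [[0, -0.628, 0], [0, 0, 0]],
    [[0, -0.628, 0.1], [0, 0, 0]],
    [[0, -0.628, 0.25], [0, 0, 0]],
    [[0, -0.628, 0.42], [0, 0, 0]],
    [[0, -0.628, 0.42], [0, 0, 0]],
    [[0, -0.628, 0.42], [0, 0, 0]],
  ],
)

```text
clock: 22.35
tcp_pos: [0.5508, -0.043, 0.0892]
orientation: [3.141, -0.004, -0.006]
contact_force: [0.4, 0.6, -1.3]
grip_width: 0.0108
gripper_force: 59.4
```

>>> servo_tool(
  commands=[
    [[0.006, 0, 0.06], [0, 0, 0]],
    [[0.006, 0, 0.1], [0, 0, 0]],
    [[0.006, 0, 0.1], [0, 0, 0]],
    [[0.006, 0, 0.1], [0, 0, 0]],
  ],
)

```text
clock: 22.75
tcp_pos: [0.5538, -0.0424, 0.0653]
orientation: [3.142, -0.003, 0.0]
contact_force: [-0.2, -0.4, -1.9]
grip_width: 0.0109
gripper_force: 59.4
```

>>> servo_tool(
  commands=[
    [[0, 0, 0], [0, 0, 0]],
    [[0, 0, 0], [0, 0, 0]],
    [[0, 0, 0], [0, 0, 0]],
    [[0, 0, -0.15], [0, 0, 0]],
    [[0, 0, -0.35], [0, 0, 0]],
    [[0, 0.1, -0.55], [0, 0, -0.1]],
    [[-0.3, 0.3, -0.7], [0, 0, -0.2]],
    [[-0.3, 0.5, -0.7], [0, 0, -1]],
    [[-0.3, 0.7, -0.7], [0, 0, -1]],
    [[-0.3, 0.9, -0.7], [0, 0, -1]],
    [[-0.3, 1, -0.7], [0, 0, -1]],
    [[-0.3, 1, -0.7], [0, 0, -1]],
    [[-0.3, 1, -0.7], [0, 0, -1]],
    [[-0.3, 1, -0.7], [0, 0, -1]],
    [[-0.3, 1, -0.7], [0, 0, -1]],
    [[-0.3, 1, -0.7], [0, 0, -1]],
    [[-0.3, 1, -0.7], [0, 0, -1]],
    [[-0.3, 1, -0.7], [0, 0, -1]],
    [[-0.3, 1, -0.7], [0, 0, -1]],
  ],
  claw=0.55,
)

```text
clock: 24.65
tcp_pos: [0.4782, -0.2922, 0.2402]
orientation: [2.226, 2.216, -0.0]
contact_force: [0.3, 0.0, 0.1]
grip_width: 0.0386
gripper_force: 0.0
```

>>> servo_tool(
  commands=[
    [[0, 0, 0], [0, 0, -1]],
    [[0, 0, 0], [0, 0, -1]],
    [[0, 0, 0], [0, 0, -1]],
    [[0, 0, 0], [0, 0, -1]],
    [[0, 0, 0], [0, 0, -1]],
    [[0, 0, 0], [0, 0, -1]],
    [[0, 0, 0], [0, 0, -1]],
    [[0, 0, 0], [0, 0, -1]],
    [[0, 0, 0], [0, 0, -1]],
    [[0, 0, 0], [0, 0, -1]],
    [[0, 0, 0], [0, 0, -1]],
    [[0, 0, 0], [0, 0, -1]],
    [[0, 0, 0], [0, 0, -1]],
  ],
)

```text
clock: 25.95
tcp_pos: [0.4782, -0.2922, 0.24]
orientation: [-0.008, -3.142, 0.0]
contact_force: [0.4, -0.3, 0.4]
grip_width: 0.0385
gripper_force: 0.0
```

```bash
python3 see.py top,wrist,scene; python3 -c "
from h import *
o=r.get_obs();print(np.round(o['joints'],2),o['orientation'])"
```

```text
top 26.0 [ 0.4782 -0.2922  0.2401]
orange [157.0, 198.0] 73 ([556.4, 339.3], [53.4, 22.3], -7.8) [0.555, 0.334, 0.058] tool [-0.3011, 2.5276]
blue [359.0, 185.0] 27 ([587.1, -357.4], [30.3, 10.2], -4.9) [0.592, -0.354, 0.051] tool [-0.4369, -0.2586]
blue [230.0, 199.0] 43 ([548.1, 85.7], [48.7, 7.4], -0.6) [0.546, 0.086, 0.072] tool [-0.2726, 1.513]
blue [268.0, 197.0] 44 ([548.2, -41.9], [49.0, 7.0], -1.1) [0.548, -0.042, 0.071] tool [-0.2754, 1.0026]
wrist 26.1 [ 0.4782 -0.2922  0.2401]
blue [469.0, 232.0] 918 ([549.7, -45.2], [53.0, 10.2], 1.4) [0.548, -0.048, 0.055] tool [-0.2819, 0.9892]
blue [247.0, 304.0] 32 ([668.3, -303.0], [34.2, 4.5], -85.6) [0.668, -0.306, 0.021] tool [-0.7605, -0.0401]
scene 26.1 [ 0.4782 -0.2922  0.2401]
orange [139.0, 31.0] 37 ([-523.0, 723.3], [54.2, 17.4], -82.2) [-0.526, 0.721, 0.035] tool [4.0194, 4.0475]
orange [300.0, 136.0] 123 ([558.5, 332.8], [54.4, 17.7], -3.4) [0.559, 0.331, 0.049] tool [-0.3122, 2.501]
blue [265.0, 176.0] 111 ([555.1, 84.5], [47.9, 13.3], 3.1) [0.555, 0.082, 0.061] tool [-0.3021, 1.5078]
blue [245.0, 202.0] 114 ([556.1, -46.3], [49.1, 10.2], 1.7) [0.556, -0.047, 0.06] tool [-0.308, 0.9846]
blue [191.0, 288.0] 134 ([581.9, -360.9], [51.6, 10.7], -1.0) [0.584, -0.363, 0.051] tool [-0.4157, -0.2734]
[ 0.96  0.37 -0.66  1.81  0.26  1.05  1.77] [ 5.64599681e-03  3.14158141e+00 -2.90184496e-04]
```

>>> servo_tool(
  commands=[
    [[-0.404, -0.26, 0], [0, 0, 0]],
    [[-0.404, -0.26, 0], [0, 0, 0]],
    [[-0.404, -0.26, 0.15], [0, 0, 0]],
    [[-0.404, -0.26, 0.3], [0, 0, 0]],
    [[-0.404, -0.26, 0.4], [0, 0, 0]],
    [[-0.404, -0.26, 0.4], [0, 0, 0]],
    [[-0.404, -0.26, 0.4], [0, 0, 0]],
  ],
)

```text
clock: 26.8
tcp_pos: [0.5793, -0.3573, 0.1405]
orientation: [0.004, 3.142, 0.0]
contact_force: [-0.0, 0.5, 1.1]
grip_width: 0.0386
gripper_force: 0.0
```

```bash
python3 see.py wrist
```

```text
wrist 26.9 [ 0.58   -0.3576  0.1418]
blue [254.0, 188.0] 833 ([576.7, -357.7], [54.0, 10.4], -0.6) [0.57, -0.358, 0.053] tool [0.0133, -0.0004]
blue [288.0, 288.0] 37 ([678.6, -326.5], [22.7, 2.5], -41.7) [0.676, -0.325, 0.022] tool [-0.394, 0.1254]
```

>>> servo_tool(
  commands=[
    [[0.01, 0, 0.15], [0, 0, 0]],
    [[0.01, 0, 0.3], [0, 0, 0]],
    [[0.01, 0, 0.376], [0, 0, 0]],
    [[0.01, 0, 0.376], [0, 0, 0]],
    [[0.01, 0, 0.376], [0, 0, 0]],
    [[0.01, 0, 0.376], [0, 0, 0]],
  ],
)

```text
clock: 27.45
tcp_pos: [0.5782, -0.358, 0.0486]
orientation: [0.004, 3.138, -0.003]
contact_force: [0.2, 0.3, 0.8]
grip_width: 0.0389
gripper_force: 0.0
```

>>> servo_tool(
  commands=[
    [[0, 0, 0], [0, 0, 0]],
    [[0, 0, 0], [0, 0, 0]],
    [[0, 0, 0], [0, 0, 0]],
    [[0, 0, 0], [0, 0, 0]],
    [[0, 0, 0], [0, 0, 0]],
    [[0, 0, -0.2], [0, 0, 0]],
    [[0, 0, -0.4], [0, 0, 0]],
    [[0, 0, -0.6], [0, 0, 0]],
    [[0.1, 0.1, -0.6], [0, 0, 0]],
    [[0.1, 0.3, -0.6], [0, 0, 0]],
    [[0.1, 0.5, -0.6], [0, 0, 0]],
    [[0.1, 0.7, -0.6], [0, 0, 0]],
    [[0.1, 0.72, -0.6], [0, 0, 0]],
    [[0.1, 0.72, -0.6], [0, 0, 0]],
  ],
  claw=1,
)

```text
clock: 28.85
tcp_pos: [0.5519, -0.1751, 0.1963]
orientation: [0.004, -3.142, -0.0]
contact_force: [0.5, -1.8, -2.6]
grip_width: 0.0109
gripper_force: 59.2
```

>>> servo_tool(
  commands=[
    [[0, 0.2, 0], [0, 0, 0]],
    [[0, 0.4, 0], [0, 0, 0]],
    [[0, 0.6, 0], [0, 0, 0]],
    [[0, 0.788, 0], [0, 0, 0]],
    [[0, 0.788, 0], [0, 0, 0]],
    [[0, 0.788, 0], [0, 0, 0]],
    [[0, 0.788, 0.15], [0, 0, 0]],
    [[0, 0.788, 0.3], [0, 0, 0]],
    [[0, 0.788, 0.42], [0, 0, 0]],
    [[0, 0.788, 0.42], [0, 0, 0]],
    [[0, 0.788, 0.42], [0, 0, 0]],
  ],
)

```text
clock: 29.95
tcp_pos: [0.5526, 0.0176, 0.0911]
orientation: [-0.008, -3.141, 0.001]
contact_force: [0.3, 1.0, -1.2]
grip_width: 0.011
gripper_force: 59.3
```

>>> servo_tool(
  commands=[
    [[0, 0.01, 0.06], [0, 0, 0]],
    [[0, 0.01, 0.104], [0, 0, 0]],
    [[0, 0.01, 0.104], [0, 0, 0]],
    [[0, 0.01, 0.104], [0, 0, 0]],
  ],
)

```text
clock: 30.35
tcp_pos: [0.5523, 0.0221, 0.0651]
orientation: [-0.003, -3.141, 0.0]
contact_force: [0.2, -0.1, -1.0]
grip_width: 0.011
gripper_force: 59.5
```

>>> servo_tool(
  commands=[
    [[0, 0, 0], [0, 0, 0]],
    [[0, 0, 0], [0, 0, 0]],
    [[0, 0, 0], [0, 0, 0]],
    [[0, 0, -0.15], [0, 0, 0]],
    [[0, 0, -0.35], [0, 0, 0]],
    [[0.3, 0, -0.5], [0, 0, 0]],
    [[0.5, 0, -0.7], [0, 0, 0]],
    [[0.5, 0, -0.9], [0, 0, 0]],
    [[0.5, 0, -0.9], [0, 0, 0]],
    [[0.5, 0, -0.9], [0, 0, 0]],
  ],
  claw=0.65,
)

```text
clock: 31.35
tcp_pos: [0.428, 0.0232, 0.295]
orientation: [0.003, 3.133, -0.005]
contact_force: [0.2, 0.3, -0.2]
grip_width: 0.0297
gripper_force: 0.0
```

```bash
python3 see.py top,scene a; python3 dr.py a_w
python3 - <<'E'
import cv2,numpy as np
a=cv2.imread("pics/atop.png")[80:320,60:460]; b=cv2.imread("pics/ascene.png")[90:330,100:400]
cv2.imwrite("pics/a_j.png",np.hstack([cv2.resize(a,(440,264)),cv2.resize(b,(330,264))]))
E
```

```text
top 31.4 [0.4281 0.0225 0.2927]
orange [157.0, 198.0] 71 ([556.3, 338.7], [53.4, 22.9], -5.4) [0.556, 0.334, 0.058] tool [-0.5097, 1.2663]
blue [230.0, 195.0] 26 ([557.3, 85.7], [31.4, 7.1], 0.2) [0.557, 0.086, 0.07] tool [-0.5163, 0.2543]
blue [268.0, 197.0] 44 ([548.9, -41.8], [48.5, 7.0], -1.4) [0.548, -0.042, 0.07] tool [-0.484, -0.2558]
scene 31.4 [0.4276 0.0221 0.291 ]
orange [109.0, 42.0] 16 ([-524.2, 520.8], [22.6, 8.4], -52.0) [-0.524, 0.522, 0.069] tool [3.8127, 1.9845]
orange [300.0, 136.0] 124 ([557.4, 334.0], [53.1, 20.6], -11.2) [0.56, 0.331, 0.048] tool [-0.5157, 1.249]
blue [265.0, 176.0] 111 ([555.1, 84.7], [48.7, 13.2], 0.2) [0.555, 0.082, 0.06] tool [-0.5092, 0.2518]
blue [256.0, 189.0] 122 ([556.7, 19.6], [49.6, 13.9], 1.7) [0.558, 0.017, 0.06] tool [-0.5163, -0.0086]
blue [245.0, 202.0] 128 ([554.9, -45.4], [51.2, 12.7], 0.7) [0.556, -0.047, 0.062] tool [-0.5098, -0.2686]
[0.4273 0.022  0.2899] [ 0.62  0.08 -0.84  2.02  0.07  1.07  1.31] [ 4.02079076e-03  3.14103638e+00 -1.34431365e-03]
orange
([482.0, 254.0], 697, ([554.6, 333.9], [53.5, 12.5], -7.5), [0.553, 0.331, 0.055])
blue
([256.0, 237.0], 57, ([525.7, 22.5], [6.8, 2.5], -83.4), [0.526, 0.023, 0.057])
drawer_handle [([0.4169, 0.0237, 0.088], 0.7)]
drawer_in []
dry [([0.5445, 0.3208, 0.016], 0.82), ([0.6905, 0.0216, 0.016], 0.52)]
lid_handle []
```

View pics/a_j.png

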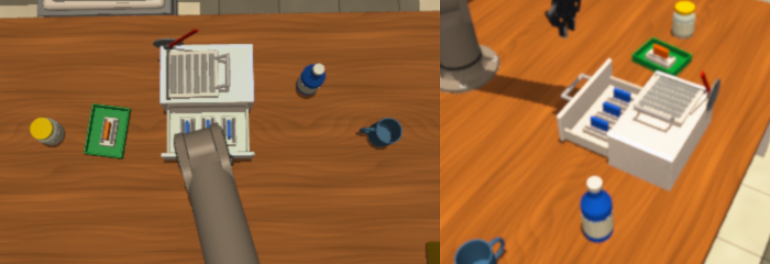

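>>> servo_tool(
  commands=[
    [[0.01, 0, 0], [0, 0, 1]],
    [[0.01, 0, 0], [0, 0, 1]],
    [[0.01, 0, 0], [0, 0, 1]],
    [[0.01, 0, 0.1], [0, 0, 1]],
    [[0.01, 0, 0.1], [0, 0, 1]],
    [[0.01, 0, 0.2], [0, 0, 1]],
    [[0.01, 0, 0.2], [0, 0, 1]],
    [[0.01, 0, 0.3], [0, 0, 1]],
    [[0.01, 0, 0.3], [0, 0, 1]],
    [[0.01, 0, 0.3], [0, 0, 1]],
    [[0.01, 0, 0.3], [0, 0, 1]],
    [[0.01, 0, 0.3], [0, 0, 1]],
    [[0.01, 0, 0.3], [0, 0, 1]],
  ],
)

```text
clock: 33.0
tcp_pos: [0.4247, 0.0225, 0.2144]
orientation: [-2.22, -2.221, 0.001]
contact_force: [-0.8, 0.9, 0.2]
grip_width: 0.0298
gripper_force: 0.0
```

```bash
python3 pv.py w5; python3 -c "
from h import *
print(r.get_obs()['grip_width'],tool(np.array([.424,.022,.088])-r.get_obs()['tcp_pos']))"
```

```text
[0.4247 0.0225 0.2146] [ 0.44  0.17 -0.69  2.12  0.13  0.9  -0.33]
drawer_handle [([0.4256, 0.021, 0.088], 0.7)]
lid_handle []
lid_hinge []
bar 2873 ([441.5, 44.4], [151.2, 46.0], 89.8) [0.4284 0.0407 0.0924]
cabtop 3444 ([624.3, -32.0], [167.2, 29.7], -78.6) [ 0.6277 -0.0494  0.1196]
0.029885147696484045 [-0.0016, -0.0031, 0.5076]
```

>>> servo_tool(
  commands=[
    [[0, 0, 0.15], [0, 0, 0]],
    [[0, 0, 0.3], [0, 0, 0]],
    [[0, 0, 0.42], [0, 0, 0]],
    [[0, 0, 0.5], [0, 0, 0]],
    [[0, 0, 0.5], [0, 0, 0]],
    [[0, 0, 0.5], [0, 0, 0]],
  ],
)

```text
clock: 33.8
tcp_pos: [0.425, 0.0226, 0.0904]
orientation: [-2.223, -2.219, 0.0]
contact_force: [0.8, 0.1, 0.0]
grip_width: 0.0298
gripper_force: 0.0
```

>>> servo_tool(
  commands=[
    [[0, 0, 0], [0, 0, 0]],
    [[0, 0, 0], [0, 0, 0]],
    [[0, 0, 0], [0, 0, 0]],
    [[0, 0, 0], [0, 0, 0]],
    [[0, 0, 0], [0, 0, 0]],
    [[0, 0.08, 0], [0, 0, 0]],
    [[0, 0.16, 0], [0, 0, 0]],
    [[0, 0.24, 0], [0, 0, 0]],
    [[0, 0.32, 0], [0, 0, 0]],
    [[0, 0.4, 0], [0, 0, 0]],
    [[0, 0.46, 0], [0, 0, 0]],
    [[0, 0.52, 0], [0, 0, 0]],
    [[0, 0.54, 0], [0, 0, 0]],
    [[0, 0.54, 0], [0, 0, 0]],
  ],
  claw=1,
)

```text
clock: 35.2
tcp_pos: [0.5618, 0.0221, 0.0914]
orientation: [2.223, 2.217, 0.005]
contact_force: [1.9, -0.8, 7.1]
grip_width: 0.0096
gripper_force: 60.3
```

Now inch further until it meets the stop.

>>> servo_tool(
  commands=[
    [[0, 0.02, 0], [0, 0, 0]],
    [[0, 0.04, 0], [0, 0, 0]],
    [[0, 0.06, 0], [0, 0, 0]],
    [[0, 0.06, 0], [0, 0, 0]],
  ],
)

```text
clock: 35.6
tcp_pos: [0.571, 0.0221, 0.0912]
orientation: [-2.221, -2.217, 0.011]
contact_force: [-15.5, -0.6, 23.9]
grip_width: 0.01
gripper_force: 62.3
```

>>> servo_tool(
  commands=[
    [[0, 0.016, 0], [0, 0, 0]],
    [[0, 0.016, 0], [0, 0, 0]],
    [[0, 0.016, 0], [0, 0, 0]],
  ],
)

```text
clock: 35.9
tcp_pos: [0.5711, 0.0221, 0.0911]
orientation: [-2.218, -2.215, 0.02]
contact_force: [-27.3, -1.9, 34.2]
grip_width: 0.0095
gripper_force: 63.7
```

>>> servo_tool(
  commands=[
    [[0, 0, 0], [0, 0, 0]],
    [[0, 0, 0], [0, 0, 0]],
    [[0, 0, 0], [0, 0, 0]],
    [[0, 0, -0.15], [0, 0, 0]],
    [[0, 0, -0.35], [0, 0, 0]],
    [[0, 0, -0.55], [0, 0, 0]],
    [[0, -0.1, -0.9], [0, 0, -1]],
    [[0, -0.1, -0.9], [0, 0, -1]],
    [[0, -0.1, -0.9], [0, 0, -1]],
    [[0, -0.1, -0.9], [0, 0, -1]],
    [[0, -0.1, -0.9], [0, 0, -1]],
    [[0, -0.1, -0.9], [0, 0, -1]],
    [[0, -0.1, -0.9], [0, 0, -1]],
    [[0, -0.1, -0.9], [0, 0, -1]],
    [[0, -0.1, -0.9], [0, 0, -1]],
    [[0, -0.1, -0.9], [0, 0, -1]],
    [[0, -0.1, -0.9], [0, 0, -1]],
    [[0, -0.1, -0.9], [0, 0, -1]],
    [[0, -0.1, -0.9], [0, 0, -1]],
  ],
  claw=0.65,
)

```text
clock: 37.8
tcp_pos: [0.5537, 0.0219, 0.3149]
orientation: [0.007, 3.142, -0.0]
contact_force: [0.0, -0.0, -0.5]
grip_width: 0.0299
gripper_force: 0.0
```

```bash
python3 pv.py w6
python3 - <<'E'
from h import *
for c in ("top","scene"):
    p,P=cloud(c,"b"+c)
    M=cv2.inRange(hsv(p),*map(np.array,RED))>0; M&=(P[...,2]>.1)&(P[...,0]>.7)
    q=P[M]; print(c,len(q),"pts y z"); print(np.round(q[::max(1,len(q)//12)],3).tolist())
    for t in ("pointer_tip","lid_handle","lid_hinge"): print(t,[(np.round(b["uv"],1).tolist(),round(b["confidence"],2)) for b in r.mark_of(c,t)][:2])
cv2.imwrite("pics/bj.png",np.hstack([cv2.resize(cv2.imread("pics/btop.png")[90:210,180:320],(420,360),interpolation=2),cv2.resize(cv2.imread("pics/bscene.png")[110:270,220:380],(360,360),interpolation=2)]))
E
```

```text
[0.5538 0.0219 0.315 ] [ 0.61  0.36 -0.96  1.72  0.32  1.22  1.13]
drawer_handle [([0.5659, 0.0225, 0.088], 0.72)]
lid_handle []
lid_hinge []
bar 1176 ([582.4, 22.8], [109.7, 35.1], -90.0) [0.5718 0.0222 0.0925]
cabtop 4669 ([713.3, 33.0], [300.7, 181.9], 89.8) [ 0.6371 -0.0125  0.1197]
lidbar 115 ([686.3, 1.2], [73.5, 27.4], -0.5) [ 0.6624 -0.0051  0.146 ]
top 86 pts y z
[[0.795, 0.05, 0.276], [0.794, 0.057, 0.261], [0.794, 0.06, 0.255], [0.794, 0.061, 0.245], [0.796, 0.084, 0.222], [0.794, 0.081, 0.22], [0.793, 0.098, 0.204], [0.794, 0.099, 0.191], [0.792, 0.102, 0.187], [0.793, 0.109, 0.176], [0.792, 0.113, 0.169], [0.791, 0.12, 0.162], [0.794, 0.129, 0.135]]
pointer_tip [([243.9, 109.8], 0.64), ([106.2, 200.6], 0.16)]
lid_handle [([267.2, 145.0], 0.94)]
lid_hinge [([338.9, 156.9], 0.64), ([210.6, 143.9], 0.58)]
scene 50 pts y z
[[0.796, 0.047, 0.269], [0.798, 0.05, 0.264], [0.798, 0.058, 0.254], [0.797, 0.064, 0.246], [0.799, 0.05, 0.25], [0.798, 0.063, 0.236], [0.797, 0.077, 0.221], [0.798, 0.068, 0.221], [0.798, 0.088, 0.202], [0.797, 0.094, 0.189], [0.798, 0.111, 0.172], [0.798, 0.103, 0.171], [0.798, 0.116, 0.157]]
pointer_tip [([337.5, 157.6], 0.66)]
lid_handle [([290.9, 195.5], 0.61), ([318.9, 162.8], 0.45)]
lid_hinge [([319.2, 164.9], 0.93)]
```

View pics/bj.png

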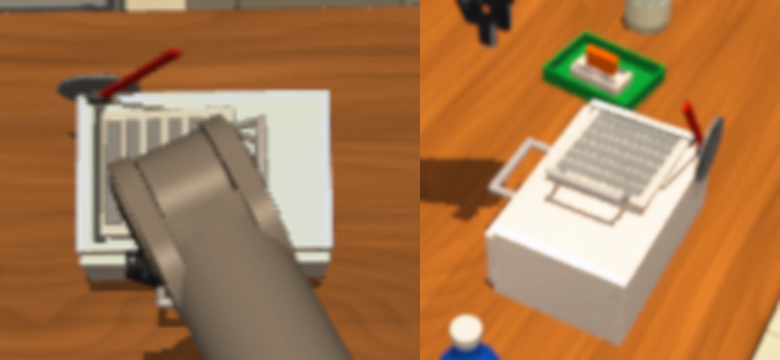

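View pics/w6.png

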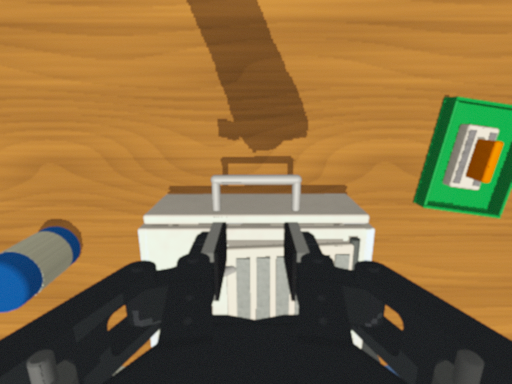

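```bash
cat > ptr.py <<'E'
from h import *
from scipy.optimize import least_squares
def obsr(c):
    p,P=cloud(c); m,T=T_cam(c)
    M=cv2.inRange(hsv(p),*map(np.array,RED))>0; M&=(P[...,2]>.1)&(P[...,0]>.7)&(P[...,0]<.85)
    v,u=np.nonzero(M); q=P[M]
    vx,vy,y0,z0=cv2.fitLine(q[:,1:].astype(np.float32),cv2.DIST_HUBER,0,.01,.01).ravel()
    print(c,len(q),"3D line angle",np.arctan(abs(vz:=vy)/abs(vx)),"y at z=.126",y0+(.126-z0)*vx/vy,"x",np.median(q[:,0]),"far end",q[:,2].max(),q[:,1].min())
    return m,np.linalg.inv(T),np.c_[u,v].astype(float)
def proj(m,Ti,X):
    X=X@Ti[:3,:3].T+Ti[:3,3]; return X[:,:2]/X[:,2:]*[m["fx"],m["fy"]]+[m["cx"],m["cy"]]
if __name__=="__main__":
    D=[obsr(c) for c in ("top","scene")]
    def res(p,full=False):
        out=[]
        for m,Ti,uv in D:
            A,B=proj(m,Ti,np.array([[p[2],p[1],.126],[p[2],p[1]-.17*np.cos(p[0]),.126+.17*np.sin(p[0])]]))
            d=(B-A)/np.linalg.norm(B-A); s=(uv-A)@d; e=(uv-A)@[-d[1],d[0]]
            out.append(e/np.sqrt(len(uv))*5); out.append([s.max()-np.linalg.norm(B-A)])
        return np.concatenate(out+[[(p[2]-.796)/.003]])
    for yh in (None,):
        s=least_squares(res,[.95,.14,.797],loss="huber"); print(s.x,s.cost)
    # lid plane & bar from scene
    p,P=cloud("scene")
    M=(P[...,0]>.66)&(P[...,0]<.77)&(P[...,1]>.01)&(P[...,1]<.12)&(P[...,2]>.126)&(P[...,2]<.3)
    q=P[M]; k=np.linalg.lstsq(np.c_[q[:,1],q[:,0],np.ones(len(q))],q[:,2],rcond=None)[0]; print("lid slope",len(q),np.arctan(-k[0]),k)
E
python3 ptr.py
```

```text
top 87 3D line angle 0.9899471 y at z=.126 0.14331993 x 0.7935271129762662 far end 0.274450361310969 0.044406277105177555
scene 51 3D line angle 0.9958734 y at z=.126 0.13534191 x 0.7976726097245268 far end 0.271676048329588 0.04010319312515853
[0.99349485 0.13823604 0.79594763] 18.71376012471197
lid slope 909 0.07971077274591512 [-0.07988003 -0.00165524  0.14661921]
```

>>> servo_tool(
  commands=[
    [[-0.2, -0.08, 0], [0, 0, 0]],
    [[-0.4, -0.16, 0], [0, 0, 0]],
    [[-0.6, -0.236, 0], [0, 0, 0]],
    [[-0.616, -0.236, 0.1], [0, 0, 0]],
    [[-0.616, -0.236, 0.24], [0, 0, 0]],
    [[-0.616, -0.236, 0.24], [0, 0, 0]],
    [[-0.616, -0.236, 0.24], [0, 0, 0]],
    [[-0.616, -0.236, 0.24], [0, 0, 0]],
  ],
)

```text
clock: 39.35
tcp_pos: [0.7083, -0.0366, 0.2575]
orientation: [0.003, 3.139, 0.0]
contact_force: [0.3, -0.3, -0.8]
grip_width: 0.0299
gripper_force: 0.0
```

Run:
```python
from h import *
p,P=cloud("wrist","w7"); o=r.get_obs(); print(o["tcp_pos"],np.round(o["joints"],2))
print([(b["uv"],np.round(ray("wrist",b["uv"],.170),4).tolist(),round(b["confidence"],2)) for b in r.mark_of("wrist","lid_handle")])
for xs in (.66,.68,.70,.72,.74):
    m=(abs(P[...,0]-xs)<.006)&(P[...,1]>-.08)&(P[...,1]<-.012)&(P[...,2]>.155)&(P[...,2]<.19); q=P[m]
    if len(q): print(xs,len(q),np.round([q[:,1].min(),q[:,1].max(),np.median(q[:,1]),q[:,2].max()],4))
```

```text
[ 0.70838493 -0.03667802  0.25770377] [ 0.48  0.66 -0.84  1.41  0.5   1.28  1.18]
[([254.4, 197.0], [0.7068, -0.0367, 0.17], 0.65)]
0.66 462 [-0.0446 -0.0139 -0.0317  0.177 ]
0.68 265 [-0.0448 -0.0339 -0.0396  0.1772]
0.7 249 [-0.0451 -0.0338 -0.039   0.1772]
0.72 238 [-0.0453 -0.0338 -0.0398  0.1771]
0.74 212 [-0.0447 -0.0338 -0.0392  0.1772]
```

View pics/w7.png

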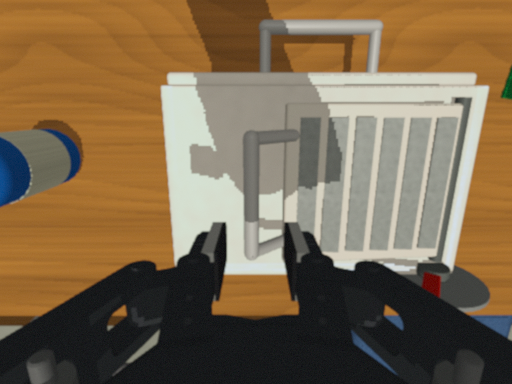

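>>> servo_tool(
  commands=[
    [[0, -0.01, 0.12], [0, 0, 0]],
    [[0, -0.01, 0.25], [0, 0, 0]],
    [[0, -0.01, 0.34], [0, 0, 0]],
    [[0, -0.01, 0.34], [0, 0, 0]],
    [[0, -0.01, 0.34], [0, 0, 0]],
    [[0, -0.01, 0.34], [0, 0, 0]],
  ],
)

```text
clock: 40.05
tcp_pos: [0.7089, -0.0393, 0.1727]
orientation: [0.003, 3.138, 0.0]
contact_force: [-0.4, 0.7, 0.3]
grip_width: 0.0299
gripper_force: 0.0
```

>>> servo_tool(
  commands=[
    [[0, 0, 0], [0, 0, 0]],
    [[0, 0, 0], [0, 0, 0]],
    [[0, 0, 0], [0, 0, 0]],
    [[0, 0, 0], [0, 0, 0]],
    [[0, 0, 0], [0, 0, 0]],
    [[0, 0, 0], [0, 0, 0]],
  ],
  claw=1,
  squeeze=40,
)

```text
clock: 40.65
tcp_pos: [0.7085, -0.0399, 0.1705]
orientation: [0.004, 3.14, 0.0]
contact_force: [4.1, -1.1, 2.6]
grip_width: 0.0103
gripper_force: 38.9
```

Run:
```python
import numpy as np
f=lambda t:np.array([.138-.1825*np.cos(t+.1651),.126+.1825*np.sin(t+.1651)])
for t in np.linspace(.084,.993,15): d=(f(t)-f(.084))/.25; print(round(t,3),np.round([d[0],-d[1]],3),np.round(f(t),4))
```

```text
0.084 [ 0. -0.] [-0.0389  0.171 ]
0.149 [ 0.013 -0.046] [-0.0356  0.1824]
0.214 [ 0.029 -0.09 ] [-0.0316  0.1935]
0.279 [ 0.048 -0.134] [-0.0268  0.2044]
0.344 [ 0.07  -0.176] [-0.0214  0.2149]
0.409 [ 0.094 -0.216] [-0.0153  0.2251]
0.474 [ 0.121 -0.255] [-0.0085  0.2348]
0.538 [ 0.151 -0.292] [-0.0012  0.2441]
0.603 [ 0.183 -0.327] [0.0068 0.2529]
0.668 [ 0.217 -0.36 ] [0.0153 0.2611]
0.733 [ 0.253 -0.391] [0.0243 0.2688]
0.798 [ 0.291 -0.419] [0.0338 0.2758]
0.863 [ 0.331 -0.445] [0.0438 0.2823]
0.928 [ 0.372 -0.468] [0.0541 0.2881]
0.993 [ 0.415 -0.489] [0.0648 0.2932]
```

>>> servo_tool(
  commands=[
    [[0, 0.013, -0.046], [0, 0, 0]],
    [[0, 0.029, -0.09], [0, 0, 0]],
    [[0, 0.048, -0.134], [0, 0, 0]],
    [[0, 0.07, -0.176], [0, 0, 0]],
    [[0, 0.094, -0.216], [0, 0, 0]],
    [[0, 0.121, -0.255], [0, 0, 0]],
    [[0, 0.151, -0.292], [0, 0, 0]],
    [[0, 0.183, -0.327], [0, 0, 0]],
    [[0, 0.217, -0.36], [0, 0, 0]],
    [[0, 0.253, -0.391], [0, 0, 0]],
    [[0, 0.291, -0.419], [0, 0, 0]],
    [[0, 0.331, -0.445], [0, 0, 0]],
    [[0, 0.372, -0.468], [0, 0, 0]],
    [[0, 0.372, -0.468], [0, 0, 0]],
    [[0, 0.372, -0.468], [0, 0, 0]],
    [[0, 0.372, -0.468], [0, 0, 0]],
  ],
)

```text
clock: 42.25
tcp_pos: [0.7089, 0.048, 0.2905]
orientation: [0.011, 3.139, -0.012]
contact_force: [-4.2, -11.7, 19.8]
grip_width: 0.0105
gripper_force: 40.5
```

```bash
cat > lid.py <<'E'
from h import *
for c in ("scene","top"):
    p,P=cloud(c,"l"+c+str(int(r.get_obs()["clock"]*10)))
    # lid points: ahead of a plane through hinge axis (y .138,z .126): pick by angle about the hinge
    dy=.138-P[...,1]; dz=P[...,2]-.126; a=np.arctan2(dz,dy); d=np.hypot(dy,dz)
    M=(P[...,0]>.65)&(P[...,0]<.775)&(d>.03)&(d<.145)&(a>.6)&(a<1.3); q=P[M]
    if len(q)<50: print(c,len(q)); continue
    l=cv2.fitLine(q[:,1:].astype(np.float32),cv2.DIST_HUBER,0,.01,.01).ravel()
    print(c,len(q),"lid angle",np.arctan(abs(l[1]/l[0])),"y at .126",l[2]+(.126-l[3])*l[0]/l[1])
o=r.get_obs()["tcp_pos"]; print("kin",o,np.arctan2(o[2]-.126,.138-o[1])-.1651,np.hypot(o[2]-.126,.138-o[1]))
E
python3 lid.py
```

```text
scene 236 lid angle 0.8908722 y at .126 0.13256471
top 555 lid angle 0.8851369 y at .126 0.14819054
kin [0.70890584 0.04810956 0.29050746] 0.9056045487506974 0.1874646561150232
```

>>> servo_tool(
  commands=[
    [[0, 0.022, -0.005], [0, 0, 0]],
    [[0, 0.044, -0.01], [0, 0, 0]],
    [[0, 0.066, -0.016], [0, 0, 0]],
    [[0, 0.066, -0.016], [0, 0, 0]],
    [[0, 0.066, -0.016], [0, 0, 0]],
  ],
)

```text
clock: 42.85
tcp_pos: [0.7091, 0.0621, 0.2971]
orientation: [0.015, 3.138, -0.018]
contact_force: [-9.6, -18.7, 32.3]
grip_width: 0.0103
gripper_force: 42.2
```

```bash
python3 lid.py; python3 ptr.py | head -3
```

```text
scene 385 lid angle 0.9749095 y at .126 0.13307397
top 435 lid angle 0.9819213 y at .126 0.14635952
kin [0.70904848 0.06210812 0.29705888] 0.9881277583953543 0.1871382288632609Traceback (most recent call last):
  File "ptr.py", line 13, in <module>
    D=[obsr(c) for c in ("top","scene")]
       ~~~~^^^
  File "ptr.py", line 7, in obsr
    vx,vy,y0,z0=cv2.fitLine(q[:,1:].astype(np.float32),cv2.DIST_HUBER,0,.01,.01).ravel()
                ~~~~~~~~~~~^^^^^^^^^^^^^^^^^^^^^^^^^^^^^^^^^^^^^^^^^^^^^^^^^^^^^
cv2.error: OpenCV(4.12.0) /io/opencv/modules/imgproc/src/linefit.cpp:50: error: (-215:Assertion failed) count > 0 in function 'fitLine2D_wods'
```

>>> servo_tool(
  commands=[
    [[0, 0.004, -0.012], [0, 0, 0]],
    [[0, 0.006, -0.026], [0, 0, 0]],
    [[0, 0.006, -0.026], [0, 0, 0]],
    [[0, 0.006, -0.026], [0, 0, 0]],
  ],
)

```text
clock: 43.4
tcp_pos: [0.7089, 0.0665, 0.2993]
orientation: [0.01, 3.14, -0.01]
contact_force: [-0.2, -9.6, 11.8]
grip_width: 0.0101
gripper_force: 40.1
```

```bash
python3 lid.py
```

```text
scene 429 lid angle 1.0051993 y at .126 0.13288489
top 419 lid angle 1.0076373 y at .126 0.14630316
kin [0.70892133 0.06654018 0.29930906] 1.0146095048224553 0.18746342457599707
```

>>> servo_tool(
  commands=[
    [[0, 0, 0], [0, 0, 0]],
    [[0, 0, 0], [0, 0, 0]],
    [[0, 0, 0], [0, 0, 0]],
    [[0, 0, 0], [0, 0, 0]],
    [[0, 0, -0.1], [0, 0, 0]],
    [[0, 0, -0.25], [0, 0, 0]],
    [[0, 0, -0.4], [0, 0, 0]],
    [[0.2, 0, -0.4], [0, 0, 0]],
    [[0.4, 0, -0.4], [0, 0, 0]],
    [[0.6, 0, -0.4], [0, 0, 0]],
    [[0.8, 0, -0.4], [0, 0, 0]],
    [[1, 0, -0.4], [0, 0, 0]],
    [[1, 0, -0.4], [0, 0, 0]],
    [[1, 0, -0.4], [0, 0, 0]],
  ],
  claw=0.65,
)

```text
clock: 44.9
tcp_pos: [0.4571, 0.0717, 0.398]
orientation: [0.004, 3.14, -0.005]
contact_force: [0.5, -0.1, 0.9]
grip_width: 0.0299
gripper_force: 0.0
```

```bash
python3 lid.py; python3 ptr.py; python3 see.py top,scene f
python3 - <<'E'
import cv2,numpy as np
a=cv2.imread("pics/ftop.png")[80:240,130:330]; b=cv2.imread("pics/fscene.png")[90:290,190:390]
cv2.imwrite("pics/fj.png",np.hstack([cv2.resize(a,(450,360),interpolation=2),cv2.resize(b,(350,360),interpolation=2)]))
E
```

```text
scene 427 lid angle 1.0040717 y at .126 0.1329892
top 591 lid angle 1.0055045 y at .126 0.1464
kin [0.45876645 0.07165161 0.39778923] 1.1662621718344934 0.2797704296512824
top 87 3D line angle 1.0003116 y at z=.126 0.14242145 x 0.7936725322853889 far end 0.2708862842791415 0.04438100407654805
scene 53 3D line angle 0.9814582 y at z=.126 0.1370919 x 0.7976135165224608 far end 0.27030698714711476 0.037438841815679025
[0.98701187 0.13898973 0.79584941] 19.88694675389126
lid slope 730 1.0839364798708793 [-1.88906881 -0.00590709  0.37452065]
top 45.2 [0.4588 0.072  0.3973]
orange [157.0, 198.0] 72 ([556.4, 339.0], [53.0, 21.2], -7.1) [0.554, 0.334, 0.058] tool [-0.3889, 1.0687]
scene 45.2 [0.4586 0.0721 0.3972]
orange [207.0, 16.0] 78 ([-296.5, 997.2], [38.5, 30.7], -61.0) [-0.295, 0.994, 0.054] tool [3.0259, 3.6961]
orange [108.0, 42.0] 16 ([-527.4, 520.7], [24.7, 8.6], -48.7) [-0.525, 0.519, 0.068] tool [3.9466, 1.7887]
orange [302.0, 138.0] 76 ([567.4, 328.5], [35.5, 16.1], -1.6) [0.569, 0.329, 0.047] tool [-0.4337, 1.0264]
```

View pics/fj.png

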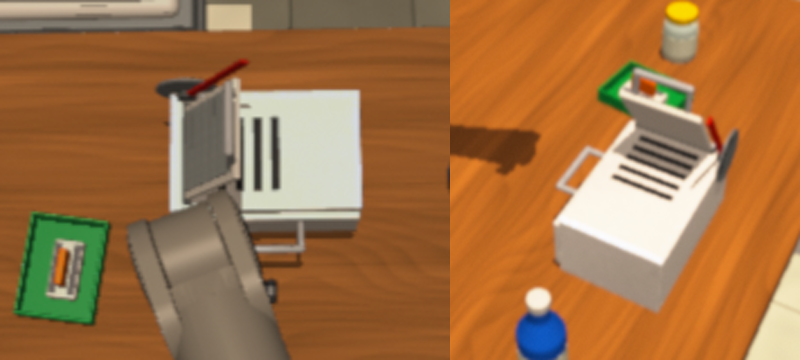

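```bash
python3 -c "
from bench import r
print(r.hand_in())"
```

```text
the job is handed in; nothing more can be done
None
```

I handed the job in: the dry filter is in the tray, all three rinsed filters that were there are in the shut drawer, and the vent lid stands at about 1.00 rad against the pointer's 0.99; the result wasn't reported back.

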